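# Clamp two shock bodies under a bar

## Robot

A 6-joint arm with a two-finger parallel gripper is mounted at the origin on the work surface. World frame = base frame: x ahead of the robot, y to its left, z up, the work surface at z = 0. Lengths are in mm, angles in rad, forces in N, time in s.
With the tool pointing down it reaches from about 300 to 775 mm from the base axis. Payload 14.6 kg.
Tool frame: the origin (TCP) lies on the centre line of the jaws, within the pads' length; the fingertips stand 19 mm ahead of it and the grasp point (between the pads) is the TCP (bot.tip_reach is the distance from the TCP to the fingertips, in mm); z points along the fingers, y is the line along which they close (so a half turn about z gives the same grasp; the last joint's range is limited). The gripper opens to 85 mm and grips with 20 to 120 N. Pads are 22 mm wide; open, the fingers measure 114 mm over their backs; the gripper's body (76 mm by 85 mm) begins 54 mm behind the grasp point. The pads swing forward as they close: fully open they stand 13 mm farther back than shut.
Start: joints at [1.102, 0.3, 1.521, -0, 1.321, -0.067], TCP at [215.088, 506.188, 250.281] pointing down, gripper open.
Joint ranges: [-3.03, 3.03], [-0.79, 2.21], [0.23, 2.52], [-1.04, 4.18], [0, 3.07], [-2.55, 2.55]. Speed limits (rad/s): [2.22, 2.22, 2.57, 3.14, 3.14, 3.14].

## Interface

Orientations are given as a unit quaternion [w, x, y, z].
In Python, from rig import bot gives the robot as it stands. Calls block until the motion is done:
- bot.move_to(position, orientation): joint-space move of the TCP to a pose.
- bot.servo_line(position, attitude=None, speed=150, until_force=None): straight line of the TCP; attitude=None keeps the orientation; speed is the mean speed in mm/s. With until_force (N) it stops when the force on the tool has changed by that much, and returns True; else False.
- bot.move_joints(angles): joint-space move.
- bot.move_gripper(opening, grip_force=None): finger opening in mm; grip_force is the grip in N (None keeps the last); returns when the fingers have stopped.
- bot.dwell(seconds).
- bot.ik(position, orientation): joint angles nearest the present ones, or None.
- bot.read_state(): the state.
- bot.read_camera(name): name is "side" or "top" or "wrist"; returns a dict with "image" (480x640x3 uint8, blue, green, red), "depth" (480x640 float32, mm along the optical axis (not along the pixel's ray), 0 where there is no reading), "fovy" (degrees; the focal length in pixels is half the picture's height over the tangent of half this angle, whatever the lens; pixels are square), "cx", "cy" (the principal point, pixels), "k1" (the pictures are not rectified: a ray, as slopes to the right and down, at radius r is drawn at 1 + k1 r^2 times it, then the intrinsics apply), "eye" and "attitude" of the camera in the world; the wrist camera has in their place "mount" (4x4, takes a point from camera to tool coordinates, whose origin is the TCP and whose axes are the flange's). Camera axes: x right, y down, z forward; pixel columns grow to the right and rows downward; lengths in mm; the calibration is good to about 2 mm. A picture is of the moment at which its call begins: read the wrist's pose just before it.
A pose or a line that the arm cannot do raises bot.MotionError and nothing moves.
- bot.finish_job(): hands the job in; it is judged then, once.
The state is a dict: "clock": time; "joint_positions": joint angles; "qvel": joint speeds; "effort": joint torques, N m; "ee_pos": TCP position; "tool_rot": TCP orientation; "ft_force": force on the tool from outside, world axes, zero at the start; "moment": the same for the moment, N m; "grip_width": finger opening in mm; "grip_force": force on a finger pad.
Only numpy, scipy, OpenCV 4.12 (cv2) and the standard library are available. Lean on these libraries where they do the work, as an engineer would, in place of code of your own. Each camera call takes 0.05 s, during which the arm holds its last target. There are 200 camera calls.

## Task

Take the long flat bar from the bench, slide it in under the raised jaw of the blue clamp and lay it square across both shock bodies, centred under the jaw. Then wind the crank on top clockwise until the jaw bears firmly on the bar - by feel, snug and tight but without forcing it - and let go. Leave the oil bottle, the bowl and the short bar where they are.

Things in the scene. Friction and masses are not known exactly. Their poses are not given: they have to be found in the camera images.
- clamp: Blue cast C-frame clamp, fixed to the bench, place and yaw vary. Origin on the bench under the vertical screw axis; x points from the open front to the column, z up. Base plate 250 x 130 x 15 mm (x -95 to +155 mm); column at x +103 to +148 mm, 30 mm wide, 200 mm high. Two V-grooves along x hold the shock bodies at y +38 and -38 mm.
- nose (a point): Front lower edge of the clamp's overhanging arm, clamp axes. The arm runs from here back to the column, at most 38 mm wide in y, underside 164 mm and top 201 mm above the bench. It overhangs the seat, so the bar cannot be lowered straight onto it.
- seat (a point): Where the middle of the bar's underside belongs: on the screw axis at the level of the shock bodies' tops, 75 mm above the bench (bar top then 89 mm); the bar lies along clamp y. Right above is the jaw: a steel disc 40 mm across, flat below, on stiff springs (40 N per mm) that slides straight down. Its height is not reported: its underside starts anywhere from 107 to 124 mm above the bench.
- screw (a point): Top end of the vertical screw axis, 200 mm above the bench: the centre about which the crank turns. Clockwise from above lowers the jaw 16 mm a turn, 1.1 to 2.2 turns before it meets the bar. The screw is self-locking: let go, it keeps a jaw force of up to about 90 N.
- handle_mid (a point): Middle of the crank's upright grip, 60 mm from the screw axis, 246 mm above the bench, at any angle. Steel cylinder 21 mm across, 50 mm tall, spinning freely on its pin; circles at constant height. Crank arm below tops out at 217 mm, hub 219 mm. Slow winding takes 4 N with the jaw free (screw friction), 6 N at 50 N of jaw force, 8 N at 100 N; 14 N (250 N) is too much.
- shock_left: Black shock-absorber body lying along the clamp's x in the V-groove at clamp y = +38 mm, loose: cylinder 40 mm across, 130 mm long, with a thin steel rod and an eyelet to clamp -x (to -119 mm). Origin on its axis at mid-cylinder, 55 mm above the bench (top at 75 mm); x along its axis.
- shock_right: The same shock body in the V-groove at clamp y = -38 mm.
- bar: Plain flat aluminium bar, 200 mm long (its x), 32 mm wide (y), 14 mm thick (z), about 0.2 to 0.35 kg, lying flat on the bench left or right of the clamp. Origin at the centre of its underside.
- short_bar: Shorter, thicker aluminium bar, 110 x 40 x 20 mm, on the other side of the clamp; not wanted, to be left alone. Origin at the centre of its underside.
- oil: Amber bottle standing on the bench, 64 mm across, 170 mm tall; to be left alone. Origin at the centre of its foot.
- bowl: Steel parts bowl, 140 mm across, 35 mm high; to be left alone. Origin at the centre of its foot.
Mind the look-alikes: they are no part of the job. Leave any yellow look-alike of the bar alone. Leave any turquoise look-alike of the shock_right alone.

How it is judged:
By the outcome, as a careful person would: the job done as asked, in the order asked, and still so for the second after the job is handed in, with the robot touching nothing.
It also fails if it takes over 72 s, if anything falls off the work surface, if the arm or the gripper's body presses on something with over 40 N, if the wrist force passes 120 N, or if a joint passes its speed limit or range.

## Working session

There is one attempt and no reset: what is moved stays moved. The work goes in short steps, each a Python script; the robot and the scene stay as the last script left them, time stands still between calls to the robot, and variables do not carry over. Pictures are saved under pics/ and viewed, at most 10 in all, crops included, and the job is handed in when it is done.

```bash
ls; mkdir -p pics; python3 - <<'E'
from rig import bot
import cv2,pickle
d={}
for n in("top","side"):
    c=bot.read_camera(n);d[n]=c;cv2.imwrite(f"pics/{n}0.png",c["image"])
    print(n,{k:v for k,v in c.items() if k not in("image","depth")})
pickle.dump(d,open("cams.pkl","wb"))
s=bot.read_state();print(s)
E
```

```text
pics
top {'fovy': 47.39499340808188, 'cx': 324.1656558779704, 'cy': 234.73094791262773, 'k1': 0.04033899189989614, 'eye': array([ 249.60120961,  -24.62591   , 1555.2171214 ]), 'attitude': array([ 0.05914011, -0.69953312,  0.71004742, -0.05466745])}
side {'fovy': 42.95310864049425, 'cx': 324.49655707069087, 'cy': 244.19043002860752, 'k1': -0.17095924556147196, 'eye': array([-143.91222907, -979.48152565, 1233.68833262]), 'attitude': array([-0.38034873,  0.88319065, -0.25181804,  0.10907241])}
{'clock': 0.1, 'joint_positions': array([ 1.10239455e+00,  3.00446672e-01,  1.52152436e+00, -2.93811454e-05,
        1.32070979e+00, -6.66358011e-02]), 'qvel': array([-1.49297187e-04,  4.44414682e-04, -3.29504340e-03, -6.38795599e-05,
       -1.48148758e-03,  3.78602961e-04]), 'effort': array([ 2.15918459e-03, -5.44388151e+01, -3.62367010e+01, -4.22170604e-05,
        3.11065152e-03, -3.12515454e-05]), 'ee_pos': array([215.0136533 , 506.02027988, 249.75870064]), 'tool_rot': array([-1.30097129e-04,  1.99531041e-01,  9.79891355e-01, -5.28491697e-04]), 'ft_force': array([-0.58916155, -0.46321645,  0.55693925]), 'moment': array([ 0.0004222 , -0.0296761 ,  0.01700991]), 'grip_force': 0.0, 'grip_width': 85.44729387721381}
```

View pics/top0.png

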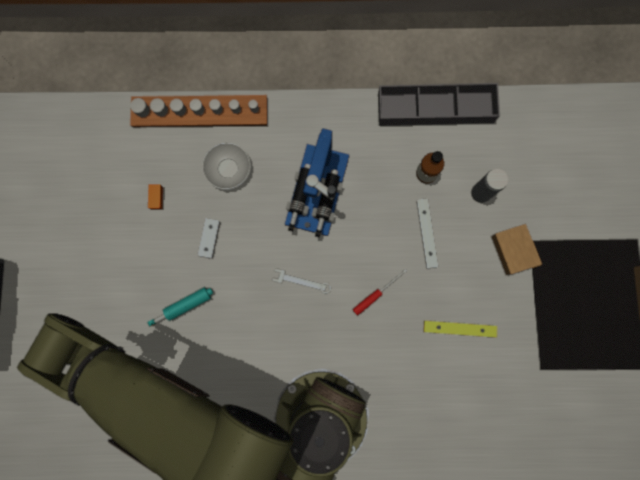

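View pics/side0.png

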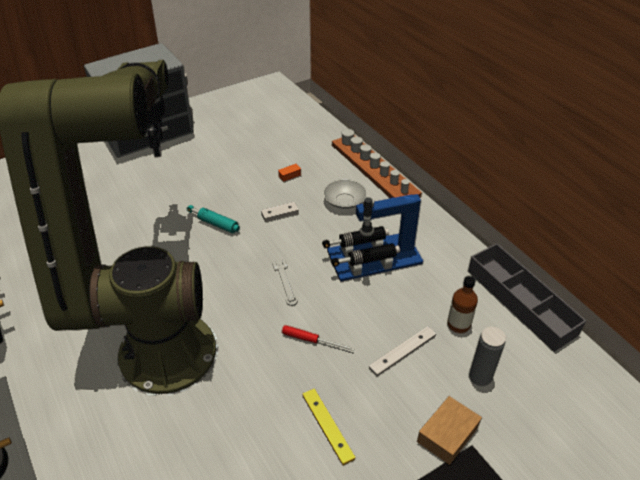

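The top view shows the plain bar at about (427,234), the clamp at about (317,190) with its column away from the robot, the short bar at (209,238), and the yellow and turquoise look-alikes at (460,329) and (187,303). Next I'll measure the bar and clamp from the top view.

```bash
cat > h.py <<'E'
import numpy as np,cv2
from scipy.spatial.transform import Rotation as R
def rot(q): return R.from_quat(np.roll(q,-1))
def quat(r): return np.roll(r.as_quat(),1)
def K(c):
    f=240/np.tan(np.radians(c["fovy"])/2); return np.array([[f,0,c["cx"]],[0,f,c["cy"]],[0,0,1.]])
def pose(c,st=None):
    if "eye" in c: return rot(c["attitude"]).as_matrix(),np.array(c["eye"])
    m=np.array(c["mount"]);r=rot(st["tool_rot"]).as_matrix()
    return r@m[:3,:3], r@m[:3,3]+st["ee_pos"]
def rays(c,uv,st=None):
    n=cv2.undistortPoints(np.array(uv,float).reshape(-1,1,2),K(c),np.array([c["k1"],0,0,0])).reshape(-1,2)
    A,e=pose(c,st); return np.c_[n,np.ones(len(n))]@A.T,e
def onplane(c,uv,z,st=None):
    d,e=rays(c,uv,st); return e+d*((z-e[2])/d[:,2])[:,None]
def cloud(c,st=None):
    v,u=np.mgrid[:480,:640]; d,e=rays(c,np.c_[u.ravel(),v.ravel()],st)
    return (e+d*c["depth"].reshape(-1,1)).reshape(480,640,3)
def blob(mask):
    cs,_=cv2.findContours(mask.astype(np.uint8),cv2.RETR_EXTERNAL,cv2.CHAIN_APPROX_NONE)
    return max(cs,key=cv2.contourArea).reshape(-1,2)
def down(yaw):  # tool z down, tool y (closing line) at world angle yaw
    y=np.array([np.cos(yaw),np.sin(yaw),0]);z=np.array([0,0,-1.]);return quat(R.from_matrix(np.c_[np.cross(y,z),y,z]))
E
python3 - <<'E'
from h import *
import pickle
d=pickle.load(open("cams.pkl","rb"));c=d["top"];im=c["image"];P=cloud(c)
hsv=cv2.cvtColor(im,cv2.COLOR_BGR2HSV)
w=np.zeros((480,640),bool);w[190:280,405:450]=1
m=w&(hsv[...,2]>185)
print("bar V",hsv[234,427],"bench",hsv[234,470], "z bar/bench",P[234,427],P[234,470])
m=w&(P[...,2]>7)&(P[...,2]<25)
q=onplane(c,blob(m),14)[:,:2].astype(np.float32);r=cv2.minAreaRect(q);print("bar",r,m.sum())
b=cv2.inRange(hsv,(100,120,40),(130,255,255))>0;b[:, :280]=0;b[:,360:]=0
base=b&(P[...,2]<30);print("base",base.sum(),cv2.minAreaRect(onplane(c,blob(base),15)[:,:2].astype(np.float32)))
arm=b&(P[...,2]>180)&(P[...,2]<215);print("arm",arm.sum(),cv2.minAreaRect(P[arm][:,:2].astype(np.float32)))
for lo,hi in((203,225),(232,262),(262,285)):
    k=np.zeros_like(b);k[130:245,280:365]=1;k&=(P[...,2]>lo)&(P[...,2]<hi);print(lo,k.sum(),P[k].mean(0) if k.any() else 0)
print(bot.read_camera("wrist")["mount"] if 0 else "")
cv2.imwrite("pics/z.png",cv2.resize(im[120:250,270:370],None,fx=4.5,fy=4.5,interpolation=cv2.INTER_CUBIC))
E
```

```text
bar V [ 50  10 154] bench [ 24  19 135] z bar/bench [ 497.75260899 -309.56976713   13.84449019] [ 496.66686201 -432.53655673    8.78833102]
bar ((504.07867431640625, -309.911865234375), (206.68316650390625, 39.36751174926758), 6.2108306884765625) 925
base 1101 ((567.9313354492188, 28.795894622802734), (61.739830017089844, 107.67552947998047), 79.98302459716797)
arm 729 ((661.1300659179688, -5.262786865234375), (36.18850326538086, 174.24725341796875), 74.31959533691406)
203 333 [622.87521649  -5.0380638  213.14297952]
232 24 [561.86811984 -37.37118114 245.98210087]
262 61 [568.99747777 -36.95260056 271.04244213]
```

View pics/z.png

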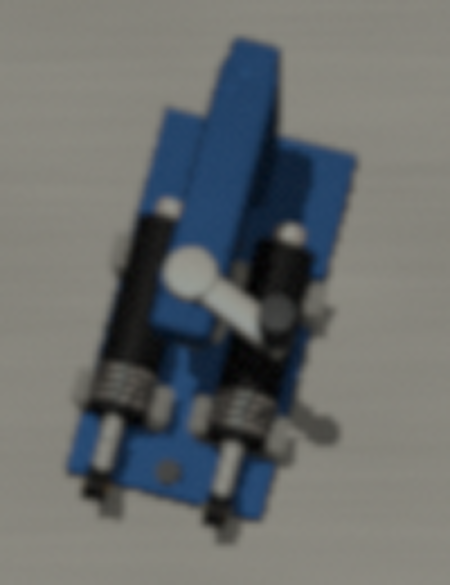

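The close-up shows the hub at about (312.2,180.4) and the top of the crank grip at about (331.6,189.6) in full-image pixels. The grip sits on the front right, so I'll bring the gripper in on the clamp's +y side. A wrist look at both comes next.

```bash
python3 - <<'E'
from h import *
from rig import bot
import pickle
d=pickle.load(open("cams.pkl","rb"));c=d["top"];P=cloud(c)
hub=onplane(c,[[312.2,180.4]],219)[0];g=onplane(c,[[331.6,189.6]],271)[0]
print("hub",hub,"grip",g,np.hypot(*(g-hub)[:2]))
hsv=cv2.cvtColor(c["image"],cv2.COLOR_BGR2HSV)
k=np.zeros((480,640),bool);k[145:190,410:450]=1;k&=(P[...,2]>30)&(P[...,2]<180)
q=P[k];print("bottle",np.median(q[:,:2],0),q.min(0),q.max(0))
w=bot.read_camera("wrist");print(np.round(w["mount"],3),w["fovy"])
m=np.array(w["mount"])
# TCP pose so camera looks over target
for name,t,h,yaw in(("clamp",[590,0],370,np.radians(-16)),("bar",[490,-310],250,np.radians(96))):
  for y in(yaw,yaw+np.pi,yaw+np.pi/2,yaw-np.pi/2):
    q=down(y);r=rot(q).as_matrix();f=r@m[:3,2];e=r@m[:3,3]
    # point on optical axis at TCP depth h
    zt=150 if name=="clamp" else 14
    p=np.array([*t,zt])-e+np.array([0,0,0.]); s=h; p=np.array([*t,zt])-f*s-e
    j=bot.ik(p,q);print(name,np.degrees(y),p,None if j is None else np.round(j,2))
E
```

```text
hub [605.77120541  10.40770727 219.        ] grip [568.32749592 -37.47923398 271.        ] 60.788078784429366
bottle [ 667.41432512 -307.81644   ] [ 646.35456933 -348.24781082   30.9172656 ] [ 712.61936351 -283.9193459   177.9692363 ]
[[-0.00000e+00 -9.66000e-01 -2.60000e-01  6.53900e+01]
 [ 1.00000e+00 -0.00000e+00 -1.00000e-03  1.67000e-01]
 [ 1.00000e-03 -2.60000e-01  9.66000e-01 -1.23324e+02]
 [ 0.00000e+00  0.00000e+00  0.00000e+00  1.00000e+00]] 66.22047020108613
clamp -16.0 [598.54014482  29.63769491 383.94198735] [-0.01  0.36  1.14 -0.    1.64  0.27]
clamp 164.0 [581.45985518 -29.63769491 383.94198735] None
clamp 74.0 [560.36230509   8.54014482 383.94198735] [-0.05  0.26  1.26 -0.    1.62 -1.34]
clamp -106.0 [619.63769491  -8.54014482 383.94198735] [-0.07  0.41  1.07 -0.    1.66  1.78]
bar 96.00000000000001 [ 490.36800935 -309.9884499   132.07187176] [-0.63  0.49  1.55 -0.    1.1  -2.3 ]
bar 276.00000000000006 [ 489.63199065 -310.0115501   132.07187176] [-0.63  0.48  1.55 -0.    1.1   0.84]
bar 186.0 [ 489.9884499  -309.63199065  132.07187176] [-0.63  0.48  1.55 -0.    1.1   2.41]
bar 6.000000000000009 [ 490.0115501  -310.36800935  132.07187176] [-0.63  0.49  1.55 -0.    1.1  -0.73]
```

```bash
python3 - <<'E'
from h import *
from rig import bot
import pickle
bot.move_to([598.5,29.6,384],down(np.radians(-16)))
st=bot.read_state();c=bot.read_camera("wrist");pickle.dump((c,st),open("w1.pkl","wb"));cv2.imwrite("pics/w1.png",c["image"])
bot.move_to([470,-316,200],down(np.radians(96)))
st=bot.read_state();c=bot.read_camera("wrist");pickle.dump((c,st),open("w2.pkl","wb"));cv2.imwrite("pics/w2.png",c["image"])
print(bot.read_state()["clock"])
E
python3 -c "
import cv2,numpy as np
cv2.imwrite('pics/w12.png',np.hstack([cv2.resize(cv2.imread('pics/w%d.png'%i),(400,300)) for i in (1,2)]))"
```

```text
4.7
```

View pics/w1.png

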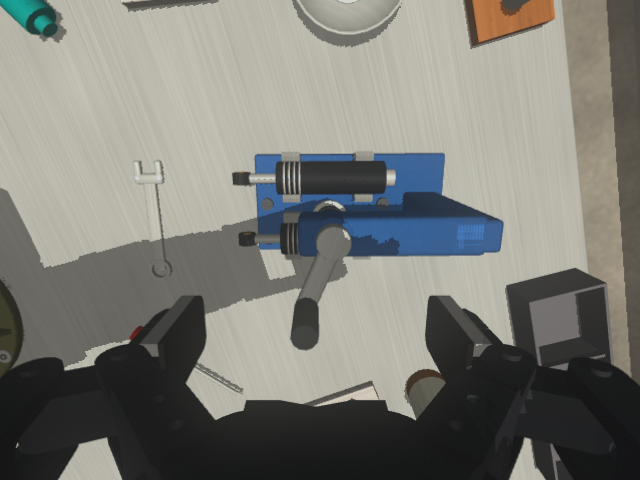

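View pics/w2.png

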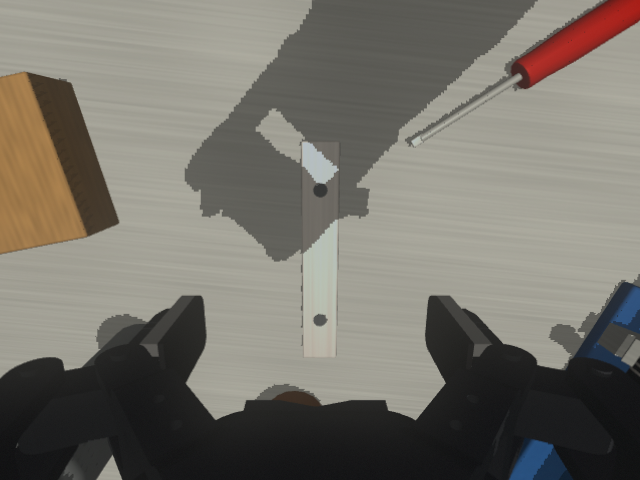

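In w1 the hub is at (333,240), the grip top at (305,337), and the base plate's far edge runs from (255,155) to (445,153). In w2 the bar's corners are at about (302,142), (339,142), (336,357) and (304,357).

```bash
python3 - <<'E'
from h import *
import pickle
c,s=pickle.load(open("w1.pkl","rb"))
hsv=cv2.cvtColor(c["image"],cv2.COLOR_BGR2HSV);P=cloud(c,s)
hub=onplane(c,[[333,240]],219,s)[0];g=onplane(c,[[305,337]],271,s)[0];print("hub",hub,"grip",g,np.hypot(*(g-hub)[:2]))
A=lambda p:np.degrees(np.arctan2(*(p[1]-p[0])[1::-1]))
e=onplane(c,[[255,155],[445,153]],15,s);print("base edge",e,A(e),np.linalg.norm(e[1]-e[0]))
# base far edge by fit
m=cv2.inRange(hsv,(100,100,30),(130,255,255))>0
pts=[];
for u in range(262,440,4):
    r=np.flatnonzero(m[120:200,u]);  pts+= [[u,120+r[0]-.5]] if len(r) else []
w=onplane(c,pts,15,s)[:,:2].astype(np.float32);l=cv2.fitLine(w,cv2.DIST_HUBER,0,.01,.01).ravel();print("yaw base",np.degrees(np.arctan2(l[1],l[0])))
ang=np.radians(np.degrees(np.arctan2(l[1],l[0])));ey=np.array([-np.sin(ang),np.cos(ang)]);ex=np.array([np.cos(ang),np.sin(ang)])
print("axis to far edge (65)",np.dot(l[2:]-hub[:2],ey),"front/back (-95,155)",(e[:,:2]-hub[:2])@ex)
sh=onplane(c,[[276,178],[386,178]],60,s);print("shock",((sh[:,:2]-hub[:2])@np.c_[ex,ey]))
k=(P[...,2]>180)&(P[...,2]<207)&m;
print("arm top y range, x min",np.percentile((P[k][:,:2]-hub[:2])@ey,[1,99]),np.percentile((P[k][:,:2]-hub[:2])@ex,[1,99]))
q=P[(P[...,2]>262)&(P[...,2]<280)];q=q[np.hypot(*(q-hub)[:,:2].T)<90];print("grip cloud",q.mean(0),q.min(0),q.max(0))
q=P[(P[...,2]>217.5)&(P[...,2]<223)];q=q[np.hypot(*(q-hub)[:,:2].T)<25];print("hub cloud",q.mean(0),q.min(0),q.max(0))
c,s=pickle.load(open("w2.pkl","rb"));P=cloud(c,s)
w=onplane(c,[[302,142],[339,142],[336,357],[303.5,357]],14,s)[:,:2];r=cv2.minAreaRect(w.astype(np.float32));print("bar",w,r,w.mean(0),A([(w[2]+w[3])/2,(w[0]+w[1])/2]),A(w[[3,0]]),A(w[[2,1]]), "z",P[250,320],P[100,100])
E
```

```text
hub [609.21618558  15.10937023 219.        ] grip [572.46482872 -34.54652753 271.        ] 61.77677891407363
base edge [[536.27245807  98.14000172  15.        ]
 [774.72781858  32.67488753  15.        ]] -15.351651399092574 247.2784667767513
yaw base -15.518655
axis to far edge (65) 60.92935014353234 front/back (-95,155) [-92.49946876 154.77795292]
shock [[-61.39285967  34.92568858]
 [ 70.95600338  33.97714626]]
arm top y range, x min [-18.59967238  14.64663251] [-27.50937427 143.73141686]
grip cloud [572.44189048 -33.38929324 269.78927801] [562.01212119 -45.10967003 262.08205653] [581.99855562 -24.71778753 272.9713774 ]
hub cloud [608.91512609  12.00019737 218.8264882 ] [593.96055549  -6.57467971 217.51596721] [623.25919226  26.50817514 220.93718816]
bar [[ 407.16803414 -333.46116427]
 [ 404.03576875 -303.57172357]
 [ 600.63579822 -282.50705609]
 [ 603.87933931 -313.26853955]] ((503.9305114746094, -308.2555236816406), (197.74423217773438, 30.93203353881836), 6.019095420837402) [ 503.92973511 -308.20212087] -174.01172792207709 -174.13905581820717 -173.88438734455025 z [ 496.71934032 -309.06013949   13.67597979] [ 3.91493233e+02 -5.02842634e+02 -4.18207721e-01]
```

```bash
cat >> h.py <<'E'
AX=np.array([608.3,11.7]);YAW=np.radians(-15.5)
EX=np.array([np.cos(YAW),np.sin(YAW)]);EY=np.array([-EX[1],EX[0]])
def cl(x,y,z): return np.array([*(AX+x*EX+y*EY),z])
E
python3 - <<'E'
from h import *
from rig import bot
import pickle
q=down(np.radians(96));x,y=424.3,-316.6
bot.move_gripper(55,100)
bot.move_to([x,y,60],q)
print(bot.servo_line([x,y,17.5],speed=60,until_force=8),bot.read_state()["ee_pos"])
bot.move_gripper(20,100)
s=bot.read_state();print(s["grip_width"],s["grip_force"],s["ee_pos"])
bot.servo_line([x,y,230],speed=200)
bot.move_to(cl(-155,80,230),down(YAW))
bot.dwell(.3)
s=bot.read_state();print(s["grip_width"],s["ft_force"],s["moment"],s["ee_pos"],s["joint_positions"][5],s["clock"])
c=bot.read_camera("wrist");pickle.dump((c,s),open("w3.pkl","wb"));cv2.imwrite("pics/w3.png",c["image"])
E
```

```text
False [ 424.43351558 -316.71889836   17.70414989]
29.52065106670293 102.40901549841055 [ 424.87444628 -317.09860571   18.88925289]
29.587403555637643 [ 0.80179078 -0.47812499 -2.27558199] [ 0.13219587 -0.04564906 -0.01288187] [480.36432613 130.08255863 229.99746411] 0.4614932723031445 10.8917
```

View pics/w3.png

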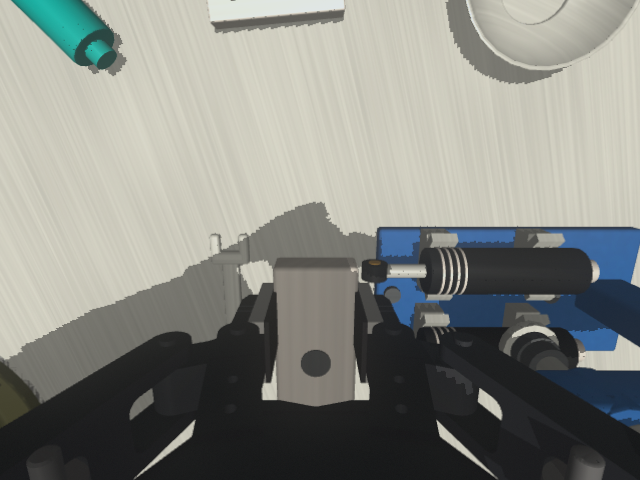

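The bar is held squarely. Its visible end runs from (275,262) to (357,262), and depth on its top face will give the tilt.

```bash
python3 - <<'E'
from h import *
import pickle
c,s=pickle.load(open("w3.pkl","rb"));P=cloud(c,s);t=s["ee_pos"]
q=P[275:395,285:345].reshape(-1,3);q=q[np.abs(q[:,2]-225)<30]
L=np.c_[(q[:,:2]-t[:2])@EX,(q[:,:2]-t[:2])@EY,q[:,2]-t[2]]
a,*_=np.linalg.lstsq(np.c_[L[:,:2],np.ones(len(L))],L[:,2],rcond=None);print("dz/dx,dz/dy,z@tcp",a,len(q),L[:,1].min(),L[:,1].max())
e=onplane(c,[[275,262],[357,262]],t[2]-5,s)[:,:2]-t[:2];print("end corners rel tcp",e@np.c_[EX,EY])
l=onplane(c,[[276,275],[279,395],[356,275],[353,395]],t[2]-5,s)[:,:2]-t[:2];print(l@np.c_[EX,EY])
E
```

```text
dz/dx,dz/dy,z@tcp [ 2.11583830e-03  5.43255312e-03 -5.07475410e+00] 7167 -34.5222615167988 18.210002185861075
end corners rel tcp [[-14.52533027  22.86034756]
 [ 15.56595999  22.84822853]]
[[-14.30030618  17.79078606]
 [-14.52029854 -34.07435844]
 [ 15.34297849  17.77847258]
 [ 15.58383072 -34.09075969]]
```

```bash
python3 - <<'E'
from h import *
from rig import bot
import pickle
Y=79
bot.servo_line(cl(-155,Y,102.5),speed=200)
s0=bot.read_state()["ft_force"]
hit=bot.servo_line(cl(0,Y,102.5),speed=90,until_force=10)
s=bot.read_state();print(hit,s["ee_pos"],cl(0,Y,102.5),s["ft_force"]-s0)
if not hit:
    print(bot.servo_line(cl(0,Y,91),speed=20,until_force=5))
    s=bot.read_state();print(s["ee_pos"],s["ft_force"]-s0)
    bot.move_gripper(60)
    s=bot.read_state();print(s["ee_pos"],s["ft_force"]-s0)
    bot.servo_line(cl(0,Y+15,330),speed=200)
    bot.move_to(cl(-60,15,384),down(YAW))
    s=bot.read_state();c=bot.read_camera("wrist");pickle.dump((c,s),open("w4.pkl","wb"));cv2.imwrite("pics/w4.png",c["image"])
print(bot.read_state()["clock"])
E
```

```text
False [629.22276357  87.96132137 102.58983096] [629.41183171  87.8268058  102.5       ] [-0.4133545  -0.27289482  0.41431178]
True
[629.43317144  87.94388726  93.48868821] [-1.48925091  0.56861138  9.04536175]
[628.95044994  87.84727712  92.63132383] [-0.56331629  0.22732834  2.70038257]
16.4
```

View pics/w4.png

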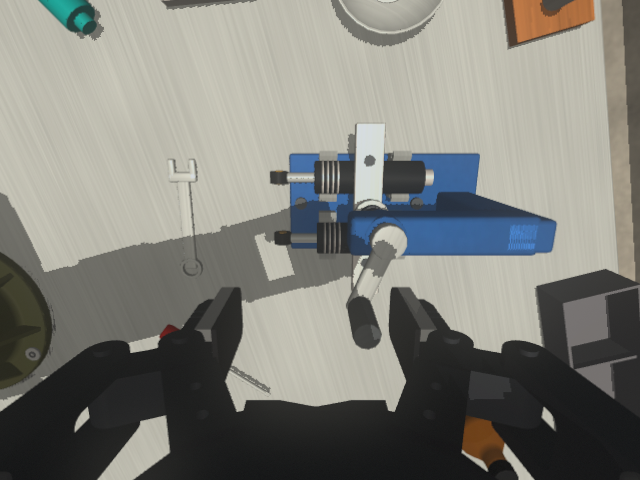

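The bar lies across both shock bodies under the jaw. Its far end is at row 123.5 between columns 357 and 385, and the hub is at (390,241). I'll check its position relative to the clamp.

```bash
python3 - <<'E'
from h import *
import pickle
c,s=pickle.load(open("w4.pkl","rb"));P=cloud(c,s)
f=lambda uv,z:np.round((onplane(c,uv,z,s)[:,:2]-AX)@np.c_[EX,EY],1)
print("end",f([[357,124],[384.5,124]],89),"edges",f([[357,130],[355.5,195],[384.5,130],[384.5,195]],89))
print("hub",f([[390,241]],219),"grip",f([[367,336]],271))
print("base front/back far corners",f([[290,153.5],[479,153.5]],15))
B=P[130:195,362:380].reshape(-1,3);B=B[abs(B[:,2]-89)<8];print("bar z",np.median(B[:,2]))
q=P[(P[...,2]>262)&(P[...,2]<280)];q=q[np.hypot(*(q[:,:2]-AX).T)<90];print("grip cloud",q[:,:2].mean(0),((q[:,:2]-AX)@np.c_[EX,EY]).mean(0))
E
```

```text
end [[-14.4  98.2]
 [ 15.4  98.1]] edges [[-14.3  91.9]
 [-13.9  21. ]
 [ 15.7  91.9]
 [ 19.1  21. ]]
hub [[0.8 2. ]] grip [[-22.9 -54.2]]
base front/back far corners [[-92.6  64.7]
 [153.4  64.4]]
bar z 88.87475002460997
grip cloud [571.63053389 -33.12056838] [-23.35803834 -52.98995319]
```

```bash
cat > wind.py <<'E'
from h import *
from rig import bot
def pt(a,r=60.,z=246): return cl(r*np.cos(a),r*np.sin(a),z)
def step(a,speed,f0,r=60.,lim=25):
    hit=bot.servo_line(pt(a,r),speed=speed,until_force=lim)
    s=bot.read_state();f=s["ft_force"]-f0
    er=np.cos(a)*EX+np.sin(a)*EY; et=np.sin(a)*EX-np.cos(a)*EY  # clockwise tangent
    return hit,-f[:2]@et,f[:2]@er,f[2],s
E
python3 - <<'E'
from wind import *
import json
a=np.radians(-113.1)
bot.move_gripper(60,40)
bot.move_to(pt(a,z=315),down(YAW))
bot.servo_line(pt(a),speed=100,until_force=10)
f0=bot.read_state()["ft_force"]
bot.move_gripper(10,40)
s=bot.read_state();print(s["grip_width"],s["grip_force"],s["ee_pos"]-pt(a),s["ft_force"]-f0,s["clock"])
for i in range(9):
    a-=np.radians(10);h,t,r,z,s=step(a,60,f0);print(h,np.round([t,r,z,s["grip_width"],s["clock"]],2))
json.dump([a,list(f0)],open("a.json","w"))
E
```

```text
20.216135791734644 38.98351639509201 [0.18247818 0.03250991 0.48956009] [-0.05346872  1.05563839  3.16015112] 18.3917
False [-4.72  0.6   5.5  20.27 18.72]
False [-5.31  0.59  6.97 20.05 19.04]
False [-3.43  1.12  6.32 20.17 19.37]
False [-3.68  0.76  6.54 19.83 19.69]
False [-3.72  1.28  6.17 20.2  20.02]
False [-3.95  1.76  5.76 19.85 20.34]
False [-3.44  0.4   6.31 20.03 20.67]
False [-3.07  2.05  5.59 20.26 20.99]
False [-4.73  1.94  5.76 20.18 21.32]
```

```bash
python3 - <<'E'
from wind import *
import json
a,f0=json.load(open("a.json"));f0=np.array(f0)
for lim in(25,6,7,8.5,10):
    a-=np.radians(15);h,t,r,z,s=step(a,60,f0,lim=lim)
    e=s["ee_pos"][:2]-AX; act=np.degrees(np.arctan2(e@EY,e@EX)-a);act=(act+180)%360-180
    bot.dwell(.1);s2=bot.read_state();et=np.sin(a)*EX-np.cos(a)*EY
    print(lim,h,np.round([t,r,z,act,s["clock"],-(s2["ft_force"]-f0)[:2]@et, np.linalg.norm(s["qvel"])],2))
json.dump([a,list(f0)],open("a.json","w"))
E
```

```text
25 False [-3.950e+00  1.270e+00  5.630e+00 -6.400e-01  2.172e+01 -4.620e+00
  1.000e-02]
6 True [-3.83  2.66  3.46  9.74 22.03 -4.78  0.03]
7 True [-6.000e-01  2.740e+00  3.190e+00  2.334e+01  2.234e+01 -2.650e+00
  2.000e-02]
8.5 True [-0.000e+00  1.200e+00  2.510e+00  3.760e+01  2.265e+01 -1.600e-01
  1.000e-02]
10 True [2.250e+00 3.200e+00 1.900e+00 5.106e+01 2.300e+01 4.000e-02 1.000e-02]
```

```bash
cat >> wind.py <<'E'
def ang():
    e=bot.read_state()["ee_pos"][:2]-AX; return np.arctan2(e@EY,e@EX)
def stat(a,f0,n=4):
    et=np.sin(a)*EX-np.cos(a)*EY; v=[]
    for _ in range(n):
        bot.dwell(.02); v.append(-(bot.read_state()["ft_force"]-f0)[:2]@et)
    return np.mean(v)
E
python3 - <<'E'
from wind import *
import json
a,f0=json.load(open("a.json"));f0=np.array(f0)
a0=np.radians(-113.1); b=ang(); tot=(a0-b)%(2*np.pi); print("turned",np.degrees(tot),"r",np.linalg.norm(bot.read_state()["ee_pos"][:2]-AX))
end=np.radians(380)
while tot<end:
    tot+=np.radians(20);h,t,r,z,s=step(a0-tot,100,f0,r=60.3)
    print(h,np.round([np.degrees(tot),t,r,z,s["clock"]],2))
    if h: break
# slow move test
for v in(10,5):
    tot+=np.radians(3);h,t,r,z,s=step(a0-tot,v,f0);print("slow",v,h,np.round([t,r,stat(a0-tot,f0)],2),s["clock"])
json.dump([tot,list(f0)],open("a.json","w"))
E
```

```text
turned 113.91267514486287 r 59.97550950984281
False [133.91  -4.32   0.81   5.48  23.46]
False [153.91  -4.27   0.96   5.14  23.82]
False [173.91  -4.     0.31   6.33  24.18]
False [193.91  -3.85   0.29   5.27  24.53]
False [213.91  -3.77  -1.09   5.43  24.89]
False [233.91  -2.99  -2.33   6.27  25.25]
False [253.91  -4.43  -4.76   5.85  25.61]
False [273.91  -4.03  -5.34   6.95  25.97]
False [293.91  -4.77  -4.6    7.15  26.32]
False [313.91  -4.7   -4.26   6.91  26.68]
False [333.91  -4.37  -3.72   6.8   27.04]
False [353.91  -4.68  -3.71   5.9   27.4 ]
False [373.91  -3.89  -2.43   5.35  27.76]
False [393.91  -5.1   -2.67   4.76  28.12]
slow 10 False [1.82 0.8  1.5 ] 28.5833
slow 5 False [ 3.15 -0.07  3.31] 29.425
```

```bash
python3 - <<'E'
from wind import *
import json
tot,f0=json.load(open("a.json"));f0=np.array(f0);a0=np.radians(-113.1)
L=[];out=[]
while np.degrees(tot)<830:
    tot+=np.radians(12);h,t,r,z,s=step(a0-tot,80,f0,r=60.2);t=(t+stat(a0-tot,f0,2))/2
    L.append(t);out.append((round(np.degrees(tot)),round(t,1)))
    if h or (len(L)>1 and (np.mean(L[-2:])>-2.9 or t>-2.2)): break
print(h,out)
tot+=np.radians(3);h,t,r,z,s=step(a0-tot,5,f0);print("slow",h,np.round([t,r,stat(a0-tot,f0)],2),np.degrees(tot),s["clock"])
json.dump([tot,list(f0)],open("a.json","w"))
E
```

```text
False [(412, np.float64(-4.1)), (424, np.float64(-4.7)), (436, np.float64(-4.2)), (448, np.float64(-4.2)), (460, np.float64(-4.2)), (472, np.float64(-3.9)), (484, np.float64(-3.1)), (496, np.float64(-2.5))]
slow False [5.24 2.59 4.79] 498.9126751448627 33.0083
```

```bash
python3 - <<'E'
from wind import *
import json
tot,f0=json.load(open("a.json"));f0=np.array(f0);a0=np.radians(-113.1)
for i in range(2):
    tot+=np.radians(6);h,t,r,z,s=step(a0-tot,6,f0);v=stat(a0-tot,f0);print("slow",h,np.round([t,r,v],2),np.degrees(tot),np.degrees((a0-tot-ang()+np.pi)%(2*np.pi)-np.pi),s["clock"])
    if v>6.5: break
json.dump([tot,list(f0)],open("a.json","w"))
E
```

```text
slow False [5.66 2.71 5.69] 504.9126751448627 -0.2482580665775254 34.275
slow False [5.56 1.88 5.9 ] 510.91267514486276 -0.26925702788539563 35.5417
```

```bash
python3 - <<'E'
from wind import *
import json,pickle
tot,f0=json.load(open("a.json"));f0=np.array(f0);a0=np.radians(-113.1)
tot+=np.radians(4);h,t,r,z,s=step(a0-tot,5,f0);a=a0-tot;print(np.round([t,r,stat(a,f0)],2))
bot.move_gripper(60)
bot.servo_line(pt(a,z=330),speed=150)
bot.move_to(cl(-100,15,384),down(YAW))
s=bot.read_state();c=bot.read_camera("wrist");pickle.dump((c,s),open("w5.pkl","wb"));cv2.imwrite("pics/w5.png",c["image"])
P=cloud(c,s);q=P[(P[...,2]>262)&(P[...,2]<280)];q=q[np.hypot(*(q[:,:2]-AX).T)<90];m=((q[:,:2]-AX)@np.c_[EX,EY]).mean(0)
print("grip angle",np.degrees(np.arctan2(m[1],m[0])),"expected",np.degrees(a)%360,s["clock"])
E
```

```text
[6.23 2.35 6.72]
grip angle 93.71947148579211 expected 91.98732485513733 38.3917
```

View pics/w5.png

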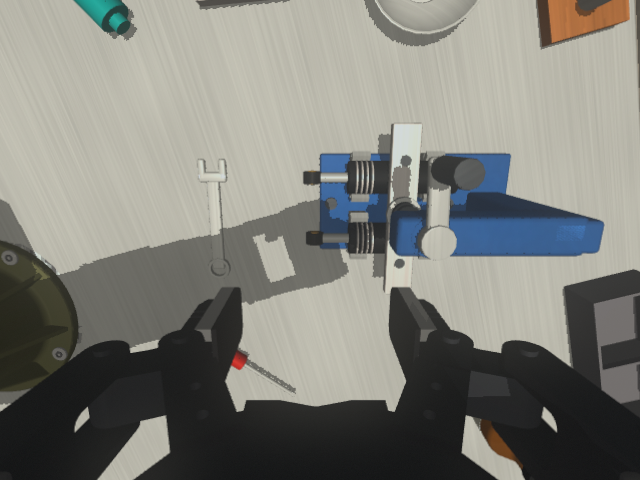

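The crank stayed where I left it, so the screw holds. The bar is under the jaw, with ends at about (393–422,124) and (384–410,291). One last squareness check before handing in.

```bash
python3 - <<'E'
from h import *
import pickle
c,s=pickle.load(open("w5.pkl","rb"))
g=cv2.cvtColor(c["image"],cv2.COLOR_BGR2GRAY).astype(int)
f=lambda uv,z:np.round((onplane(c,uv,z,s)[:,:2]-AX)@np.c_[EX,EY],1)
for v in(128,140,150,165,185,265,275,285):
    row=g[v];print(v,[ (u,row[u+1]-row[u-1]) for u in range(375,430) if abs(row[u+1]-row[u-1])>40])
print(f([[392.5,124],[422,124],[384,291],[410,291]],89),f([[438,242]],219),"holes",f([[406,160],[399.5,264]],89))
E
```

```text
128 [(390, np.int64(-88)), (391, np.int64(-80)), (392, np.int64(55)), (393, np.int64(121)), (394, np.int64(66)), (421, np.int64(-56))]
140 [(377, np.int64(-43)), (378, np.int64(-71)), (392, np.int64(113)), (393, np.int64(106)), (420, np.int64(-45))]
150 [(377, np.int64(-79)), (378, np.int64(-63)), (391, np.int64(88)), (392, np.int64(116)), (393, np.int64(48))]
165 [(390, np.int64(67)), (391, np.int64(124)), (392, np.int64(77)), (401, np.int64(-81)), (402, np.int64(-100)), (407, np.int64(60)), (408, np.int64(61)), (409, np.int64(60)), (410, np.int64(46)), (418, np.int64(-88)), (419, np.int64(-150)), (420, np.int64(-72)), (428, np.int64(41))]
185 [(389, np.int64(70)), (390, np.int64(114)), (392, np.int64(-77)), (409, np.int64(92)), (410, np.int64(69)), (417, np.int64(-142)), (418, np.int64(-140))]
265 [(385, np.int64(71)), (386, np.int64(116)), (387, np.int64(55)), (393, np.int64(-93)), (394, np.int64(-89)), (403, np.int64(83)), (404, np.int64(87))]
275 [(385, np.int64(117)), (386, np.int64(98))]
285 [(382, np.int64(-84)), (383, np.int64(-76)), (384, np.int64(63)), (385, np.int64(109)), (386, np.int64(44))]
[[-16.3  98.2]
 [ 15.6  98.2]
 [-16.1 -96.4]
 [ 15.7 -96.4]] [[-0.5  1.4]] holes [[  0.8  60.1]
 [  0.8 -61.6]]
```

```bash
python3 -c "
from rig import bot
print(bot.finish_job())"
```

```text
the job is handed in; nothing more can be done
None
```

The job is handed in at about 38 s on the robot's clock: the long bar lies square and centred (within about 1 mm) under the jaw, clamped at roughly 65–80 N as judged from crank force and the angle turned after contact, and the arm is clear.

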